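# Make up the collecting kit and the slide-staining kit

### The arm

A 6-joint arm with a two-finger parallel gripper is mounted at the origin on the work surface. World frame = base frame: x ahead of the robot, y to its left, z up, the work surface at z = 0. Lengths are in m, angles in degrees, forces in N, time in s.
With the tool pointing down it reaches from about 0.25 to 0.725 m from the base axis. Payload 9.7 kg.
Tool frame: the origin (TCP) lies midway between the tips of the shut fingers; the grasp point (between the pads) lies 19 mm behind it (bot.hold_point_z is the distance from the TCP to the grasp point, in m); z points along the fingers, y is the line along which they close (so a half turn about z gives the same grasp; the last joint's range is limited). The gripper opens to 85 mm and grips with 20 to 120 N. Pads are 22 mm wide; open, the fingers measure 114 mm over their backs; the gripper's body (76 mm by 85 mm) begins 54 mm behind the grasp point. The pads swing forward as they close: fully open they stand 13 mm farther back than shut.
Start: joints at [64.802, 4.979, 10.078, 95.1, 0, 90], TCP at [0.234, 0.498, 0.231] pointing down, gripper open.
Joint ranges: [-179.16, 179.16], [-48.56, 103.87], [-65.8, 70.77], [-126.05, 130.52], [-82.76, 87.17], [-180, 180]. Speed limits (degrees/s): [127.2, 127.2, 147.25, 180, 180, 180].

### API

Orientations are given as [roll, pitch, yaw] about the fixed x, y, z axes, in that order (R = Rz(yaw) Ry(pitch) Rx(roll)).
In Python, from workcell import bot gives the robot as it stands.
- The arm moves only by the tool play_rows, never from a script. Its argument "steps" is a list that holds one entry, the list of rows, each a list of 4 numbers: the shift along the tool's x, y, z in m, then the turn about the tool's z in rad. In form: [[[tx, ty, tz, yaw], ...]]. A call has exactly 5 rows; each row shifts and turns the commanded pose from where the row before left it, along the tool's axes as they then stand; what a row does not reach is not made up. A row lasts 1/12 s, in which the tool goes at most 41.7 mm and 7.16 degrees, less where a joint would pass 70% of its speed; a pose out of reach is approached as far as the arm can. A call is refused whole if a number of a shift passes 0.0417 or a number of a turn 0.125, either way. A call with a gripper value outside its range is refused whole. "gripper" is the finger opening in m, from 0 to 0.0854, set as the call begins (left out, the last holds). The fingers move at their own pace and stop on an object; "squeeze" is the grip in N (left out, the last holds). Time passes only in rows, so rows that do not move let the fingers close, or fill a call up. It gives the time, the measured TCP pose, the force, the opening and the grip force at its end, in the units of the state.
- bot.get_obs(): the state, without advancing time (a new reading comes with each control period).
- bot.camera(name): name is "scene" or "top"; returns a dict with "img" (420x560x3 uint8, blue, green, red), "vfov" (degrees; the focal length in pixels is half the picture's height over the tangent of half this angle, whatever the lens; pixels are square), "cx", "cy" (the principal point, pixels), "xyz" and "attitude" of the camera in the world. Camera axes: x right, y down, z forward; pixel columns grow to the right and rows downward; lengths in m; the calibration is good to about 2 mm. A picture is of the moment at which its call begins. There is no depth.
- bot.job_done(): hands the job in; it is judged then, once.
The state is a dict: "time": time; "q": joint angles; "qd": joint speeds; "joint_efforts": joint torques, N m; "ee_pos": TCP position; "tcp_rot": TCP orientation; "wrist_force": force on the tool from outside, world axes, zero at the start; "torque": the same for the moment, N m; "opening": finger opening in m; "grasp_force": force on a finger pad.
Only numpy, scipy, OpenCV 4.12 (cv2) and the standard library are available. Lean on these libraries where they do the work, as an engineer would, in place of code of your own. Each camera call takes 0.05 s, during which the arm holds its last target. There are 200 camera calls.

### The job

Make up two kits from the stock on the bench: the collecting kit in the short two-compartment tray takes the wide specimen jar in its large compartment and the little vial in its narrow one; the slide-staining kit in the long three-compartment tray takes the slide box in the longest compartment (lying along the tray), the square-bodied staining jar in the middle one and the dropper bottle in the narrow end one. Each thing stands upright, right way up, flat on the floor of its compartment and is set down gently, not dropped or knocked over on the way. Leave the open beaker and the stack of petri dishes where they are.

Things in the scene. Friction and masses are not known exactly. Their poses are not given: they have to be found in the camera images.
- short_tray: Short white kit tray, fixed, 148 mm (y) by 86 mm (x), rim 18 mm high, small flat lugs at its ends (16 mm more). Origin: centre of underside, z up. Floor 3 mm above the origin; walls and divider 4 mm thick, 18 mm high. Two compartments in a row along y, at x = 0: large, 78 (x) by 84 (y) mm, centred y = +28 mm; narrow, 78 by 52 mm, centred y = -44 mm. Yaw within 0.2 rad of 0.
- long_tray: Long white kit tray, fixed, 254 (y) by 86 (x) mm; rim, floor, walls, lugs, origin and yaw as the short tray's (they may swap sides). Three compartments along y, at x = 0: longest 78 (x) by 112 (y) mm, centred y = +67 mm; middle 78 by 74, y = -30 mm; narrow end one 78 by 52, y = -97 mm. Long walls dip to 7 mm height for 52 mm beside the middle of the longest one (finger scoops).
- specimen_jar: Wide glass specimen jar, closed, round: body 60 mm across, black screw lid 62 mm across from 56 to 72 mm height, total height 72 mm, small paper label. About 0.16 kg. Stands upright; origin at the centre of its underside, z up.
- vial: Little round glass vial, closed: body 26 mm across, white cap 27 mm across from 48 to 62 mm height, total height 62 mm. About 0.03 kg. Stands upright; origin at the centre of its underside, z up.
- slide_box: Flat grey plastic microscope-slide box, closed, with a paper label on top and a dark seam round it: 88 mm long (its x), 46 mm wide (its y), 34 mm high; catch and hinge stick out 4 mm at the two ends. About 0.09 kg. Lies flat with its long side within 0.5 rad of the robot's forward direction; origin at the centre of its underside, z up.
- staining_jar: Glass staining jar for slides (white slides show inside): round foot 54 mm across and 6 mm high, square body 40 by 40 mm (sides along its x and y) up to 71 mm, round white cap 46 mm across from 70 to 85 mm, total height 85 mm. About 0.15 kg. Stands upright; origin at the centre of its underside, z up.
- dropper_bottle: Amber glass dropper bottle, round: body 32 mm across up to 44 mm, shoulder, black collar 21 mm across from 53 to 67 mm, thin rubber teat to 83 mm total height. About 0.06 kg. Stands upright; origin at the centre of its underside, z up.
- beaker: Small open glass beaker, empty and without lid, 42 mm across the rim, 60 mm high, loose. Stands among the stock; not part of a kit, leave it. Origin at the centre of its underside.
- dish_stack: Stack of two closed petri dishes, flat and grey-topped, 61 mm across, 32 mm high in all, loose. Among the stock; not part of a kit, leave it. Origin at the centre of its underside.
Not all that is in view belongs to the job. Leave any green look-alike of the specimen_jar alone.

How it is judged (in metres and radians):
At the end, for the whole second after the job is handed in: All five things upright (within 0.12 rad), at rest, flat on the floor of their own compartments (underside under 7 mm above the tray's underside, centre inside the compartment with the thing's clearance, 14 to 29 mm). Beaker and dish stack within 30 mm of where they began (y of specimen_jar in the frame of short_tray between 0.013 and 0.043 m and x of specimen_jar in the frame of short_tray between -0.014 and 0.014 m and z of specimen_jar in the frame of short_tray between 0 and 0.007 m and angle between each of specimen_jar, vial, slide_box, staining_jar, dropper_bottle's own z axis and vertical below 0.12 rad and linear speed of each of specimen_jar, vial, slide_box, staining_jar, dropper_bottle below 0.02 m/s and angular speed of each of specimen_jar, vial, slide_box, staining_jar, dropper_bottle below 0.2 rad/s and y of vial in the frame of short_tray between -0.06 and -0.028 m and x of vial in the frame of short_tray between -0.029 and 0.029 m and z of vial in the frame of short_tray between 0 and 0.007 m and y of slide_box in the frame of long_tray between 0.049 and 0.085 m and x of slide_box in the frame of long_tray between -0.02 and 0.02 m and z of slide_box in the frame of long_tray between 0 and 0.007 m and y of staining_jar in the frame of long_tray between -0.044 and -0.016 m and x of staining_jar in the frame of long_tray between -0.016 and 0.016 m and z of staining_jar in the frame of long_tray between 0 and 0.007 m and y of dropper_bottle in the frame of long_tray between -0.112 and -0.082 m and x of dropper_bottle in the frame of long_tray between -0.027 and 0.027 m and z of dropper_bottle in the frame of long_tray between 0 and 0.007 m and distance of each of beaker, dish_stack from where it was at the start of the episode below 0.03 m); the robot touches nothing.
It fails at once if the beaker or the petri dishes are pushed more than 30 mm from their place, or the beaker is knocked over (distance of any of beaker, dish_stack from where it was at the start of the episode above 0.03 m or angle between beaker's own z axis and vertical above 0.7 rad).
It fails at once if one of the five things is tipped over (tilt over 0.9 rad) (angle between any of specimen_jar, vial, slide_box, staining_jar, dropper_bottle's own z axis and vertical above 0.9 rad).
It fails at once if one of the five things is dropped: moves at over 0.7 m/s (a free fall of about 25 mm) with no finger on it ((linear speed of specimen_jar above 0.7 m/s and contact force between the fingers and specimen_jar below 0.01 N) or (linear speed of vial above 0.7 m/s and contact force between the fingers and vial below 0.01 N) or (linear speed of slide_box above 0.7 m/s and contact force between the fingers and slide_box below 0.01 N) or (linear speed of staining_jar above 0.7 m/s and contact force between the fingers and staining_jar below 0.01 N) or (linear speed of dropper_bottle above 0.7 m/s and contact force between the fingers and dropper_bottle below 0.01 N)).
It also fails if it takes over 144 s, if anything falls off the work surface, if the arm or the gripper's body presses on something with over 40 N, if the wrist force passes 120 N, or if a joint passes its speed limit or range.

## Working session

There is one attempt and no reset: what is moved stays moved. The work goes in short steps, Python scripts to look and compute and a tool call to move; the robot and the scene stay as the last step left them, time stands still between calls to the robot, and variables do not carry over. Pictures are saved under pics/ and viewed, at most 14 in all, crops included, and the job is handed in when it is done.

Besides the shell and the picture viewer there is one more tool, called after "Emit:" as name(argument=value, ...) on one line, values as JSON. play_rows: Moves the arm, as the interface text tells. Its arguments: {"type":"object","properties":{"steps":{"type":"array","items":{"type":"array","items":{"type":"array","items":{"type":"number"}}}},"gripper":{"type":"number"},"squeeze":{"type":"number"}},"required":["steps"]}

```bash
mkdir -p pics; ls; python3 - <<'E'
from workcell import bot
import cv2
for n in("scene","top"):
    c=bot.camera(n); cv2.imwrite(f"pics/{n}0.png",c["img"]); print(n,{k:v for k,v in c.items() if k!="img"})
print(bot.get_obs(),bot.hold_point_z)
E
```

```text
pics
scene {'vfov': 57.20404823306797, 'cx': 277.73469307993014, 'cy': 206.8370480055332, 'xyz': array([0.96500606, 0.39249888, 0.73349566]), 'attitude': array([-140.91580432,    0.9749329 ,  132.11650089])}
top {'vfov': 54.89176528803929, 'cx': 280.22831885808614, 'cy': 211.51538685973182, 'xyz': array([0.39650219, 0.01701947, 1.16003088]), 'attitude': array([-170.63379932,   -1.65519476,  -89.09640626])}
{'time': 0.1, 'q': array([6.47983446e+01, 5.00792407e+00, 1.00390213e+01, 9.50988406e+01,
       2.01303317e-03, 9.00003558e+01]), 'qd': array([-0.0327184 , -0.09163057,  0.17972981, -0.06332539,  0.07951771,
        0.09616917]), 'joint_efforts': array([ 1.41052158e-05, -5.21561050e+01,  4.65654874e+01,  1.60372647e-02,
       -2.22968890e-05, -2.34245664e-05]), 'ee_pos': array([0.23409867, 0.49747121, 0.23065444]), 'tcp_rot': array([-1.79932257e+02, -2.01261114e-03,  1.54797986e+02]), 'wrist_force': array([ 0.37319293,  0.05367263, -0.24633954]), 'torque': array([ 0.03017002,  0.01011001, -0.01699044]), 'grasp_force': 0.0, 'opening': 0.08572625222586927} 0.0187
```

View pics/top0.png

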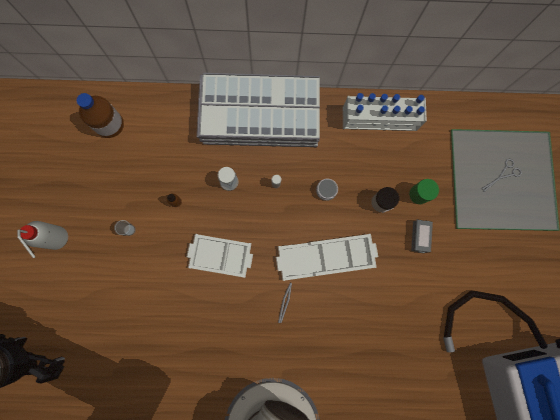

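View pics/scene0.png

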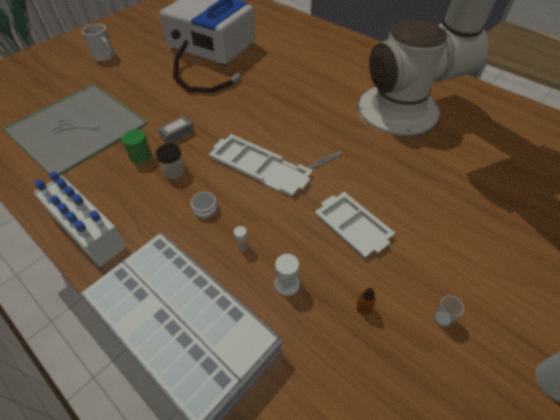

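The top view shows the dropper at (173,200), staining jar (228,178), vial (276,181), dishes (327,189), slide box (423,237), beaker (124,229), short tray (220,255) and long tray (327,257). Two things could be the specimen jar. The one at (386,199) has a black lid and fits. The green one at (426,190) is the look-alike. I'll confirm with an enlarged crop.

```bash
python3 - <<'E'
import cv2,numpy as np
t=cv2.imread("pics/top0.png");s=cv2.imread("pics/scene0.png")
a=cv2.resize(t[155:285,155:445],None,fx=2.75,fy=2.75,interpolation=cv2.INTER_CUBIC)
b=cv2.resize(s[120:330,100:400],None,fx=2.6,fy=2.6,interpolation=cv2.INTER_CUBIC)
b=b[:,:]
cv2.imwrite("pics/a.png",cv2.convertScaleAbs(a,alpha=1.4));cv2.imwrite("pics/b.png",cv2.convertScaleAbs(b,alpha=1.4))
E
```

```text
(no output)
```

View pics/a.png

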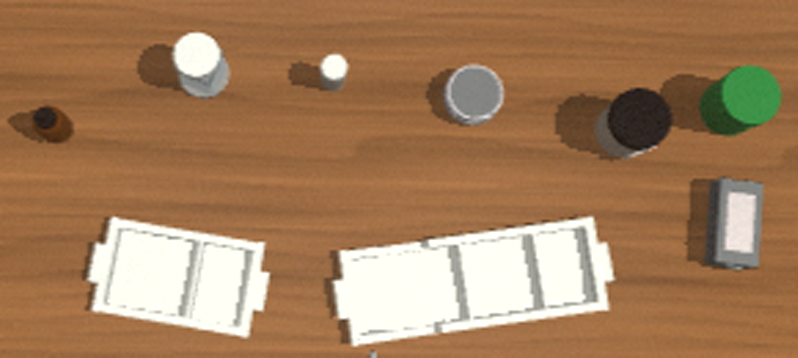

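View pics/b.png

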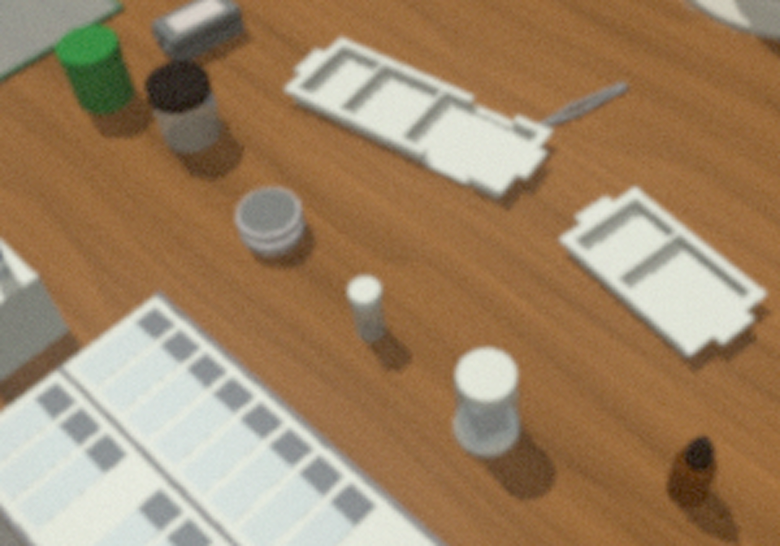

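The crop confirms the black-lidded jar (386,199), with its clear body and label. The green one at (426,190) is the decoy. Next I'll measure.

```bash
cat > h.py <<'E'
import numpy as np,cv2
from scipy.spatial.transform import Rotation as Ro
C={"scene":(57.20404823306797,277.73469307993014,206.8370480055332,[0.96500606,0.39249888,0.73349566],[-140.91580432,0.9749329,132.11650089]),
"top":(54.89176528803929,280.22831885808614,211.51538685973182,[0.39650219,0.01701947,1.16003088],[-170.63379932,-1.65519476,-89.09640626])}
def ray(n,p):
    v,cx,cy,x,a=C[n]; f=210/np.tan(np.radians(v/2))
    d=Ro.from_euler("xyz",a,degrees=True).as_matrix()@[(p[0]-cx)/f,(p[1]-cy)/f,1]
    return np.array(x),d
def cast(n,p,z):
    x,d=ray(n,p); return (x+d*(z-x[2])/d[2])
def tri(p,q):
    a,d=ray("top",p);b,e=ray("scene",q); s=np.linalg.lstsq(np.c_[d,-e],b-a,rcond=None)[0]
    u,v=a+s[0]*d,b+s[1]*e; return (u+v)/2,np.linalg.norm(u-v)
def blob(m,win):
    x0,y0,x1,y1=win; w=np.zeros_like(m); w[y0:y1,x0:x1]=m[y0:y1,x0:x1]
    c=max(cv2.findContours(w,cv2.RETR_EXTERNAL,cv2.CHAIN_APPROX_NONE)[0],key=cv2.contourArea)
    M=cv2.moments(c); return np.array([M["m10"]/M["m00"],M["m01"]/M["m00"]]),c
E
python3 - <<'E'
from h import *
np.set_printoptions(precision=4,suppress=True)
T=cv2.imread("pics/top0.png");S=cv2.imread("pics/scene0.png")
def masks(I):
    h=cv2.cvtColor(I,cv2.COLOR_BGR2HSV)
    return dict(white=((h[...,2]>185)&(h[...,1]<60)).astype(np.uint8),dark=(h[...,2]<48).astype(np.uint8),grey=((h[...,1]<70)).astype(np.uint8))
mt,ms=masks(T),masks(S)
# name,mask,top window,scene window,z mid
for n,k,wt,ws,z in [("stain","white",(212,160,245,192),(268,250,306,282),.0775),("vial","white",(266,170,288,188),(230,222,250,240),.055),
  ("jar","dark",(368,180,402,216),(152,140,186,166),.068),("drop","dark",(164,190,184,206),(358,284,380,303),.068),
  ("box","grey",(408,215,440,257),(155,115,200,145),.03),("dish","grey",(312,172,344,204),(186,188,222,222),.02),("beaker","grey",(112,215,138,240),(430,290,470,330),.03)]:
    a,c=blob(mt[k],wt);b,d=blob(ms[k],ws)
    P,e=tri(a,b); print(n,a,cv2.contourArea(c),b,cv2.contourArea(d),"tri",P,round(e,4),"top",cast("top",a,z)[:2],"scene",cast("scene",b,z)[:2])
    if n=="box":
        r=cv2.minAreaRect(c); q=np.array([cast("top",p,.034)[:2] for p in cv2.boxPoints(r)]); print(q,np.linalg.norm(q-np.roll(q,1,0),axis=1)); 
        _,l=blob(mt["white"],wt); q=np.array([cast("top",p,.034)[:2] for p in cv2.boxPoints(cv2.minAreaRect(l))]);print("label",q,q.mean(0))
for n,w in [("short",(180,228,260,285)),("long",(270,228,385,288))]:
    a,c=blob(mt["white"],w)
    P=np.array([cast("top",p[0],.018)[:2] for p in c],np.float32)
    r=cv2.minAreaRect(P); print(n,r, "centroid",cast("top",a,.012)[:2])
    # wall rectangle: trim lugs by keeping only rows wide
    b,c2=blob(ms["white"],(310,188,400,262) if n=="short" else (205,130,318,198)); P=np.array([cast("scene",p[0],.018)[:2] for p in c2],np.float32); print("  scene",cv2.minAreaRect(P))
E
```

```text
Traceback (most recent call last):
  File "h.py", line 16, in blob
    c=max(cv2.findContours(w,cv2.RETR_EXTERNAL,cv2.CHAIN_APPROX_NONE)[0],key=cv2.contourArea)
ValueError: max() iterable argument is empty
```

```bash
cat > m.py <<'E'
from h import *
np.set_printoptions(precision=4,suppress=True)
T=cv2.imread("pics/top0.png");S=cv2.imread("pics/scene0.png")
for n,I,p in [("cap",T,(227,174)),("vial",T,(276,180)),("tray",T,(210,255)),("lid",T,(386,198)),("drop",T,(171,198)),("label",T,(423,236)),("wood",T,(300,215)),("cap",S,(287,265)),("vial",S,(240,231)),("tray",S,(360,230)),("lid",S,(169,153))]: print(n,I[p[1],p[0]],end=" ")
print()
def masks(I):
    h=cv2.cvtColor(I,cv2.COLOR_BGR2HSV)
    return dict(white=((h[...,2]>135)&(h[...,1]<60)).astype(np.uint8),dark=(h[...,2]<40).astype(np.uint8),grey=((h[...,1]<80)).astype(np.uint8))
mt,ms=masks(T),masks(S)
for n,k,wt,ws,z in [("stain","white",(212,160,245,192),(268,250,306,282),.0775),("vial","white",(266,170,288,188),(230,222,250,240),.055),
  ("jar","dark",(368,180,402,216),(152,140,186,166),.068),("drop","dark",(164,190,184,206),(358,284,380,303),.068),
  ("box","grey",(408,215,440,257),(155,115,200,145),.03),("dish","grey",(312,172,344,204),(186,188,222,222),.02),("beaker","grey",(112,215,138,240),(430,290,470,330),.03)]:
  try:
    a,c=blob(mt[k],wt);b,d=blob(ms[k],ws)
    P,e=tri(a,b); print(n,a,cv2.contourArea(c),b,cv2.contourArea(d),"tri",P,round(e,4),"top",cast("top",a,z)[:2],"scene",cast("scene",b,z)[:2])
    if n=="box":
        for l,zz in ((c,.034),(blob(mt["white"],wt)[1],.034)):
            q=np.array([cast("top",p[0],zz)[:2] for p in l],np.float32); print("  ",cv2.minAreaRect(q))
  except ValueError: print(n,"none")
for n,w,v in [("short",(180,228,260,285),(310,188,400,262)),("long",(270,228,385,288),(205,130,318,198))]:
  for cam,m,ww in (("top",mt,w),("scene",ms,v)):
    a,c=blob(m["white"],ww)
    P=np.array([cast(cam,p[0],.018)[:2] for p in c],np.float32)
    print(n,cam,cv2.minAreaRect(P),"centroid",cast(cam,a,.014)[:2])
E
python3 m.py
```

```text
cap [174 182 180] vial [174 183 182] tray [174 182 183] lid [23 25 32] drop [20 22 30] label [155 160 169] wood [ 48  77 111] cap [153 160 159] vial [155 163 162] tray [154 163 161] lid [23 28 36] 
stain [226.0802 174.205 ] 187.0 [286.5811 263.5221] 339.0 tri [0.6747 0.1382 0.0838] 0.0001 top [0.6764 0.1389] scene [0.6719 0.1358]
vial [276.066  178.8302] 53.0 [239.6344 230.6817] 77.5 tri [0.6706 0.001  0.0617] 0.0005 top [0.6721 0.0011] scene [ 0.6678 -0.0031]
jar [386.9073 197.8652] 356.0 [168.145  153.1587] 292.0 tri [ 0.6226 -0.3086  0.0635] 0.0 top [ 0.6216 -0.3072] scene [ 0.6249 -0.3039]
drop [170.8725 197.5735] 34.0 [368.5535 294.9358] 54.5 tri [0.6116 0.29   0.0582] 0.0004 top [0.6096 0.2878] scene [0.6168 0.2914]
box [421.6849 235.9319] 567.5 [175.6431 129.6795] 558.5 tri [ 0.5231 -0.42    0.017 ] 0.0004 top [ 0.5216 -0.4148] scene [ 0.5313 -0.4054]
   ((0.5213399529457092, -0.4131677448749542), (0.05563898757100105, 0.09277217835187912), 83.80685424804688)
   ((0.5228462815284729, -0.41944578289985657), (0.027770482003688812, 0.059901073575019836), 83.63516235351562)
dish [326.6035 188.9898] 343.0 [203.5757 204.5515] 529.5 tri [ 0.6546 -0.1466  0.0168] 0.0002 top [ 0.654  -0.1462] scene [ 0.6559 -0.1441]
beaker [123.8604 227.7402] 222.0 [448.2009 310.5242] 582.5 tri [0.5281 0.4179 0.0386] 0.002 top [0.5287 0.422 ] scene [0.5233 0.4173]
short top ((0.45759737491607666, 0.15435005724430084), (0.1796250343322754, 0.09650829434394836), 81.39521026611328) centroid [0.4576 0.1549]
short scene ((0.4582073986530304, 0.15459565818309784), (0.18019065260887146, 0.0972202941775322), 81.04177856445312) centroid [0.4573 0.1584]
long top ((0.4595915377140045, -0.1471686065196991), (0.09568965435028076, 0.2857635021209717), 8.907010078430176) centroid [ 0.4593 -0.147 ]
long scene ((0.4630485773086548, -0.1463945060968399), (0.10409178584814072, 0.2849515378475189), 8.62886905670166) centroid [ 0.46   -0.1238]
```

Emit:
play_rows(steps=[[[0,0,0,0.1131],[0,0,0,0.1131],[0,0,0,0.1131],[0,0,0,0.1131],[0,0,0,0.1131]]], gripper=0.0854, squeeze=40)

```text
time: 0.52
ee_pos: [0.2341, 0.4975, 0.2309]
tcp_rot: [-180.0, 0.0, 122.1]
wrist_force: [-0.2, 0.4, 0.2]
opening: 0.0857
grasp_force: 0.0
```

Emit:
play_rows(steps=[[[0,0,0,0.1131],[0,0,0,0.1131],[0,0,0,0.1131],[0,0,0,0.1131],[0,0,0,0.1131]]])

```text
time: 0.93
ee_pos: [0.2341, 0.4975, 0.2309]
tcp_rot: [-180.0, 0.0, 89.7]
wrist_force: [-0.5, -0.1, 0.0]
opening: 0.0851
grasp_force: 0.0
```

Emit:
play_rows(steps=[[[-0.0139,0.0251,0,0],[-0.0139,0.0251,0,0],[-0.0139,0.0251,0,0],[-0.0139,0.0251,0,0],[-0.0139,0.0251,0,0]]])

```text
time: 1.35
ee_pos: [0.3606, 0.4273, 0.2309]
tcp_rot: [-180.0, 0.0, 90.0]
wrist_force: [-0.1, 0.7, -0.5]
opening: 0.0851
grasp_force: 0.0
```

Emit:
play_rows(steps=[[[-0.0139,0.0251,0,0],[-0.0139,0.0251,0,0],[-0.0139,0.0251,0,0],[-0.0139,0.0251,0,0],[-0.0139,0.0251,0,0]]])

```text
time: 1.77
ee_pos: [0.4862, 0.3577, 0.2309]
tcp_rot: [-180.0, 0.0, 90.0]
wrist_force: [0.0, 1.3, 0.7]
opening: 0.0852
grasp_force: 0.0
```

Emit:
play_rows(steps=[[[-0.0139,0.0251,0,0],[-0.0139,0.0251,0,0],[-0.0139,0.0251,0,0],[-0.0139,0.0251,0,0],[-0.0139,0.0251,0,0]]])

```text
time: 2.18
ee_pos: [0.6117, 0.2882, 0.2308]
tcp_rot: [-180.0, 0.0, 90.0]
wrist_force: [0.3, 0.1, 0.1]
opening: 0.0856
grasp_force: 0.0
```

Emit:
play_rows(steps=[[[0,0,0,0],[0,0,0,0],[0,0,0,0],[0,0,0,0],[0,0,0,0]]])

```text
time: 2.6
ee_pos: [0.6099, 0.2899, 0.2317]
tcp_rot: [180.0, -0.0, 90.1]
wrist_force: [0.4, 0.1, -1.1]
opening: 0.0857
grasp_force: 0.0
```

Emit:
play_rows(steps=[[[0,0,0.03,0],[0,0,0.03,0],[0,0,0.03,0],[0,0,0.02,0],[0,0,0.02,0]]])

```text
time: 3.02
ee_pos: [0.6095, 0.2896, 0.1]
tcp_rot: [-180.0, 0.0, 90.1]
wrist_force: [0.6, -0.2, -0.2]
opening: 0.0851
grasp_force: 0.0
```

Emit:
play_rows(steps=[[[0,0,0.02,0],[0,0,0.016,0],[0,0,0.015,0],[0,0,0.01,0],[0,0,0,0]]])

```text
time: 3.43
ee_pos: [0.6091, 0.2892, 0.0381]
tcp_rot: [-179.8, 0.1, 90.1]
wrist_force: [-0.7, 0.8, -0.3]
opening: 0.0856
grasp_force: 0.0
```

```bash
python3 - <<'E'
from workcell import bot
import cv2
a=bot.camera("top")["img"][150:260,110:240];b=bot.camera("scene")["img"][230:340,310:440]
cv2.imwrite("pics/c1.png",cv2.resize(cv2.hconcat([a,b]),None,fx=3,fy=3))
print(bot.get_obs()["ee_pos"])
E
```

```text
[0.61040859 0.28952436 0.04086371]
```

View pics/c1.png

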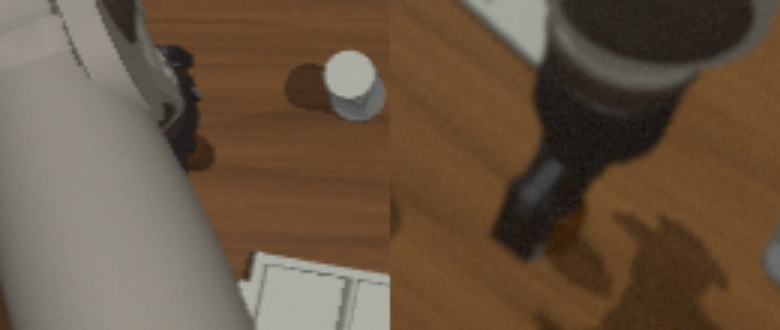

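The arm hides most of it, but the amber body shows just beside the finger tips at about (570,225), standing between them. Closing.

Emit:
play_rows(steps=[[[0,0,0,0],[0,0,0,0],[0,0,0,0],[0,0,0,0],[0,0,0,0]]], gripper=0.01, squeeze=30)

```text
time: 3.95
ee_pos: [0.6109, 0.2893, 0.041]
tcp_rot: [180.0, -0.0, 90.0]
wrist_force: [-1.0, -0.7, 4.7]
opening: 0.0295
grasp_force: 29.4
```

Emit:
play_rows(steps=[[[0,0,0,0],[0,0,0,0],[0,0,0,0],[0,0,0,0],[0,0,0,0]]])

```text
time: 4.37
ee_pos: [0.6109, 0.2893, 0.041]
tcp_rot: [180.0, -0.0, 90.0]
wrist_force: [-1.0, -0.6, 5.5]
opening: 0.0293
grasp_force: 29.6
```

Emit:
play_rows(steps=[[[0,0,0,0],[0,0,0,0],[0,0,0,0],[0,0,0,0],[0,0,0,0]]])

```text
time: 4.78
ee_pos: [0.6109, 0.2893, 0.041]
tcp_rot: [179.9, -0.0, 90.0]
wrist_force: [-0.8, 0.0, 5.2]
opening: 0.0294
grasp_force: 29.6
```

It stopped at 29 mm, so the pads are on the shoulder. I'll raise 9 mm to take the 21 mm collar.

Emit:
play_rows(steps=[[[0,0,0,0],[0,0,0,0],[0,0,-0.003,0],[0,0,-0.003,0],[0,0,-0.003,0]]], gripper=0.05)

```text
time: 5.2
ee_pos: [0.6106, 0.2891, 0.0494]
tcp_rot: [-180.0, 0.0, 90.0]
wrist_force: [-0.1, 0.2, 0.3]
opening: 0.05
grasp_force: 0.0
```

Emit:
play_rows(steps=[[[0,0,0,0],[0,0,0,0],[0,0,0,0],[0,0,0,0],[0,0,0,0]]], gripper=0.01)

```text
time: 5.62
ee_pos: [0.6107, 0.2892, 0.0496]
tcp_rot: [180.0, -0.0, 90.0]
wrist_force: [-1.0, 0.4, 3.3]
opening: 0.0197
grasp_force: 27.7
```

Emit:
play_rows(steps=[[[0,0,0,0],[0,0,0,0],[0,0,0,0],[0,0,0,0],[0,0,0,0]]])

```text
time: 6.03
ee_pos: [0.6107, 0.2892, 0.0495]
tcp_rot: [180.0, -0.0, 90.0]
wrist_force: [-1.9, 0.8, 5.0]
opening: 0.0198
grasp_force: 28.0
```

Emit:
play_rows(steps=[[[0,0,-0.01,0],[0,0,-0.02,0],[0,0,-0.03,0],[0,0,-0.04,0],[0,0,-0.03,0]]])

```text
time: 6.45
ee_pos: [0.6105, 0.289, 0.182]
tcp_rot: [180.0, -0.0, 90.0]
wrist_force: [0.7, 0.6, 0.7]
opening: 0.0201
grasp_force: 28.2
```

Emit:
play_rows(steps=[[[-0.0133,-0.0034,0,0],[-0.0266,-0.0068,0,0],[-0.0266,-0.0068,0,0],[-0.0266,-0.0068,0,0],[-0.0266,-0.0068,0,0]]])

```text
time: 6.87
ee_pos: [0.5795, 0.1683, 0.1793]
tcp_rot: [-180.0, 0.0, 90.0]
wrist_force: [0.7, -0.7, 0.1]
opening: 0.0196
grasp_force: 28.3
```

Emit:
play_rows(steps=[[[-0.0266,-0.0068,0,0],[-0.0266,-0.0068,0,0],[-0.0266,-0.0068,0,0],[-0.0266,-0.0068,0,0],[-0.0266,-0.0068,0,0]]])

```text
time: 7.28
ee_pos: [0.5455, 0.0352, 0.1795]
tcp_rot: [-180.0, 0.0, 90.0]
wrist_force: [1.2, 1.0, -0.3]
opening: 0.0198
grasp_force: 28.3
```

Emit:
play_rows(steps=[[[-0.0266,-0.0068,0,0],[-0.0266,-0.0068,0,0],[-0.0266,-0.0068,0,0],[-0.0266,-0.0068,0,0],[-0.0266,-0.0068,0,0]]])

```text
time: 7.7
ee_pos: [0.5115, -0.0978, 0.1796]
tcp_rot: [-180.0, 0.0, 90.0]
wrist_force: [-0.2, -0.4, -0.7]
opening: 0.0197
grasp_force: 28.3
```

Emit:
play_rows(steps=[[[-0.0266,-0.0068,0,0],[-0.0266,-0.0068,0,0],[-0.0266,-0.0068,0,0],[-0.0266,-0.0068,0,0],[-0.0266,-0.0068,0,0]]])

```text
time: 8.12
ee_pos: [0.4774, -0.2309, 0.1796]
tcp_rot: [-180.0, 0.0, 90.0]
wrist_force: [0.5, 0.1, -0.6]
opening: 0.0199
grasp_force: 28.3
```

Emit:
play_rows(steps=[[[-0.0133,-0.0034,0,0],[0,0,0,0],[0,0,0,0],[0,0,0,0],[0,0,0,0]]])

```text
time: 8.53
ee_pos: [0.4749, -0.2421, 0.1794]
tcp_rot: [180.0, -0.0, 90.1]
wrist_force: [0.0, 0.0, -0.9]
opening: 0.0199
grasp_force: 28.3
```

```bash
python3 - <<'E'
from workcell import bot
import cv2
a=bot.camera("top")["img"];b=bot.camera("scene")["img"]
cv2.imwrite("pics/c2.png",cv2.hconcat([cv2.resize(a[150:310,230:430],None,fx=2,fy=2),cv2.resize(b[60:220,150:350],None,fx=2,fy=2)]))
o=bot.get_obs();print(o["ee_pos"],o["opening"],o["grasp_force"],o["wrist_force"])
E
```

```text
[ 0.47494514 -0.24207906  0.17940433] 0.02006095173523581 28.29051254549995 [ 0.88793968 -0.07876029  0.25059221]
```

View pics/c2.png

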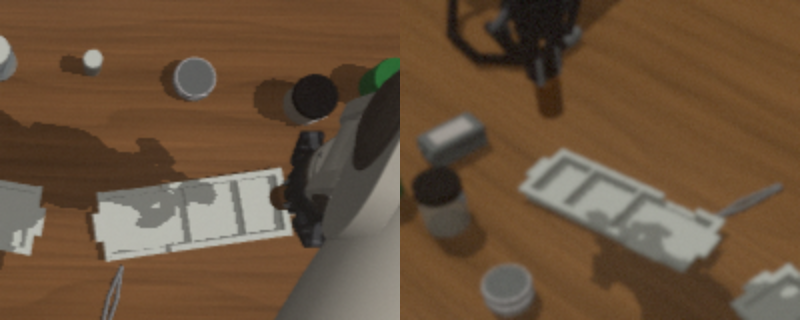

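The bottle hangs upright in the fingers at (550,95) in the right half, above the narrow compartment. Lowering.

Emit:
play_rows(steps=[[[0,0,0.03,0],[0,0,0.03,0],[0,0,0.03,0],[0,0,0.02,0],[0,0,0.01,0]]])

```text
time: 9.05
ee_pos: [0.4735, -0.2415, 0.0563]
tcp_rot: [-179.8, -0.1, 90.1]
wrist_force: [0.1, -0.0, -0.6]
opening: 0.0198
grasp_force: 28.3
```

Emit:
play_rows(steps=[[[0,0,0.003,0],[0,0,0.002,0],[0,0,0.001,0],[0,0,0.001,0],[0,0,0,0]]])

```text
time: 9.47
ee_pos: [0.4753, -0.2431, 0.0533]
tcp_rot: [179.9, 0.0, 90.0]
wrist_force: [0.2, -0.7, -0.7]
opening: 0.0196
grasp_force: 28.3
```

Emit:
play_rows(steps=[[[0,0,0,0],[0,0,0,0],[0,0,0,0],[0,0,0,0],[0,0,0,0]]], gripper=0.05)

```text
time: 9.88
ee_pos: [0.4747, -0.2429, 0.0524]
tcp_rot: [180.0, 0.0, 90.0]
wrist_force: [-0.0, -0.0, -0.9]
opening: 0.05
grasp_force: 0.0
```

Emit:
play_rows(steps=[[[0,0,-0.01,0],[0,0,-0.02,0],[0,0,-0.03,0],[0,0,-0.035,0],[0,0,-0.035,0]]])

```text
time: 10.3
ee_pos: [0.4742, -0.2426, 0.1842]
tcp_rot: [-180.0, -0.0, 90.0]
wrist_force: [0.9, -1.3, 0.5]
opening: 0.0496
grasp_force: 0.0
```

Emit:
play_rows(steps=[[[0.0254,0.0134,0,0],[0.0254,0.0134,0,0],[0.0254,0.0134,0,0],[0.0254,0.0134,0,0],[0.0254,0.0134,0,0]]], gripper=0.0854)

```text
time: 10.72
ee_pos: [0.5421, -0.1147, 0.1833]
tcp_rot: [180.0, 0.0, 90.0]
wrist_force: [-0.0, -0.4, 0.2]
opening: 0.0855
grasp_force: 0.0
```

Emit:
play_rows(steps=[[[0.0254,0.0134,0,0],[0.0254,0.0134,0,0],[0.0254,0.0134,0,0],[0.0254,0.0134,0,0],[0.0254,0.0134,0,0]]])

```text
time: 11.13
ee_pos: [0.6091, 0.0125, 0.1831]
tcp_rot: [180.0, 0.0, 90.0]
wrist_force: [-0.4, -0.9, 0.6]
opening: 0.085
grasp_force: 0.0
```

Emit:
play_rows(steps=[[[0.0254,0.0134,0,0],[0.0254,0.0134,0,0],[0.0254,0.0134,0,0],[0.0254,0.0134,0,0],[0.0254,0.0134,0,0]]])

```text
time: 11.55
ee_pos: [0.6761, 0.1395, 0.1831]
tcp_rot: [180.0, -0.0, 90.0]
wrist_force: [0.7, -0.3, 0.5]
opening: 0.0855
grasp_force: 0.0
```

Emit:
play_rows(steps=[[[0,0,0,0],[0,0,0,0],[0,0,0,0],[0,0,0,0],[0,0,0,0]]])

```text
time: 11.97
ee_pos: [0.6754, 0.1371, 0.183]
tcp_rot: [180.0, 0.0, 89.9]
wrist_force: [-0.5, -0.1, 0.3]
opening: 0.0856
grasp_force: 0.0
```

```bash
python3 - <<'E'
from workcell import bot
import cv2
a=bot.camera("top")["img"];b=bot.camera("scene")["img"]
cv2.imwrite("pics/c3.png",cv2.hconcat([cv2.resize(a[140:300,190:390],None,fx=2,fy=2),cv2.resize(b[120:280,180:380],None,fx=2,fy=2)]))
print(bot.get_obs()["ee_pos"])
E
```

```text
[0.67552742 0.13726553 0.18289072]
```

View pics/c3.png

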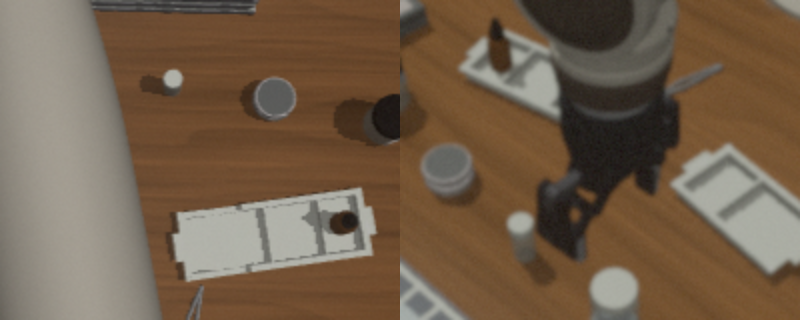

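The dropper stands upright in the narrow end compartment. Now the staining jar.

Emit:
play_rows(steps=[[[0,0,0.03,0],[0,0,0.03,0],[0,0,0.03,0],[0,0,0.025,0],[0,0,0.015,0]]])

```text
time: 12.48
ee_pos: [0.6742, 0.1373, 0.049]
tcp_rot: [-179.8, 0.0, 90.0]
wrist_force: [-0.8, -0.3, -0.5]
opening: 0.0856
grasp_force: 0.0
```

Emit:
play_rows(steps=[[[0,0,0,0],[0,0,0,0],[0,0,0,0],[0,0,0,0],[0,0,0,0]]], gripper=0.03, squeeze=40)

```text
time: 12.9
ee_pos: [0.6766, 0.1384, 0.0545]
tcp_rot: [179.8, -0.1, 90.0]
wrist_force: [-1.3, 1.8, 5.4]
opening: 0.0451
grasp_force: 41.3
```

Emit:
play_rows(steps=[[[0,0,0,0],[0,0,0,0],[0,0,0,0],[0,0,0,0],[0,0,0,0]]])

```text
time: 13.32
ee_pos: [0.6766, 0.1386, 0.0545]
tcp_rot: [179.8, -0.1, 90.0]
wrist_force: [-1.3, 1.0, 6.1]
opening: 0.045
grasp_force: 41.4
```

Emit:
play_rows(steps=[[[0,0,-0.01,0],[0,0,-0.02,0],[0,0,-0.03,0],[0,0,-0.04,0],[0,0,-0.03,0]]])

```text
time: 13.73
ee_pos: [0.6755, 0.138, 0.1857]
tcp_rot: [179.9, -0.0, 90.0]
wrist_force: [1.2, -0.5, -1.6]
opening: 0.0447
grasp_force: 41.4
```

Emit:
play_rows(steps=[[[-0.011,-0.007,0,0],[-0.021,-0.014,0,0],[-0.021,-0.014,0,0],[-0.021,-0.014,0,0],[-0.021,-0.014,0,0]]])

```text
time: 14.15
ee_pos: [0.6119, 0.0423, 0.183]
tcp_rot: [180.0, 0.0, 90.0]
wrist_force: [-0.1, -0.6, -1.2]
opening: 0.0446
grasp_force: 41.6
```

Emit:
play_rows(steps=[[[-0.021,-0.014,0,0],[-0.021,-0.014,0,0],[-0.021,-0.014,0,0],[-0.021,-0.014,0,0],[-0.021,-0.014,0,0]]])

```text
time: 14.57
ee_pos: [0.5418, -0.0628, 0.1831]
tcp_rot: [180.0, 0.0, 90.0]
wrist_force: [0.0, -0.2, -1.6]
opening: 0.045
grasp_force: 41.6
```

Emit:
play_rows(steps=[[[-0.021,-0.014,0,0],[-0.021,-0.014,0,0],[-0.021,-0.014,0,0],[-0.021,-0.014,0,0],[-0.021,-0.014,0,0]]])

```text
time: 14.98
ee_pos: [0.4718, -0.1678, 0.1832]
tcp_rot: [180.0, 0.0, 90.0]
wrist_force: [0.2, -0.2, -0.6]
opening: 0.0452
grasp_force: 41.6
```

Emit:
play_rows(steps=[[[-0.011,-0.007,0,0],[0,0,0,0],[0,0,0,0],[0,0,0,0],[0,0,0,0]]])

```text
time: 15.4
ee_pos: [0.4661, -0.1772, 0.1825]
tcp_rot: [180.0, -0.0, 90.0]
wrist_force: [0.5, -0.0, -1.2]
opening: 0.0446
grasp_force: 41.6
```

Emit:
play_rows(steps=[[[0,-0.0015,0.03,0],[0,0,0.03,0],[0,0,0.03,0],[0,0,0.02,0],[0,0,0.01,0]]])

```text
time: 15.82
ee_pos: [0.4631, -0.1765, 0.0592]
tcp_rot: [-179.8, -0.1, 90.1]
wrist_force: [0.1, 0.3, -1.1]
opening: 0.0447
grasp_force: 41.7
```

Emit:
play_rows(steps=[[[0,0,0.003,0],[0,0,0.001,0],[0,0,0.001,0],[0,0,0,0],[0,0,0,0]]])

```text
time: 16.23
ee_pos: [0.4648, -0.178, 0.0584]
tcp_rot: [179.9, 0.0, 90.0]
wrist_force: [0.3, 0.5, -2.3]
opening: 0.0449
grasp_force: 41.6
```

Emit:
play_rows(steps=[[[0,0,0.0005,0],[0,0,0.0005,0],[0,0,0.0005,0],[0,0,0,0],[0,0,0,0]]])

```text
time: 16.65
ee_pos: [0.4647, -0.1779, 0.0575]
tcp_rot: [179.9, 0.0, 90.0]
wrist_force: [-2.7, 2.7, 9.7]
opening: 0.0445
grasp_force: 42.7
```

Emit:
play_rows(steps=[[[0,0,0.0005,0],[0,0,0.0005,0],[0,0,0,0],[0,0,0,0],[0,0,0,0]]])

```text
time: 17.07
ee_pos: [0.4648, -0.1778, 0.0574]
tcp_rot: [179.8, 0.0, 90.0]
wrist_force: [-5.8, 3.9, 16.5]
opening: 0.045
grasp_force: 43.5
```

Emit:
play_rows(steps=[[[0,0,0,0],[0,0,0,0],[0,0,0,0],[0,0,0,0],[0,0,0,0]]], gripper=0.07)

```text
time: 17.48
ee_pos: [0.4641, -0.1779, 0.0546]
tcp_rot: [-180.0, -0.0, 90.0]
wrist_force: [0.2, -0.0, 0.4]
opening: 0.0703
grasp_force: 0.0
```

Emit:
play_rows(steps=[[[0,0,-0.01,0],[0,0,-0.02,0],[0,0,-0.03,0],[0,0,-0.035,0],[0,0,-0.035,0]]])

```text
time: 17.9
ee_pos: [0.4636, -0.1777, 0.1866]
tcp_rot: [-180.0, -0.0, 90.0]
wrist_force: [1.3, -1.1, 0.7]
opening: 0.0702
grasp_force: 0.0
```

Emit:
play_rows(steps=[[[0.0179,0.0207,0,0],[0.0179,0.0207,0,0],[0.0179,0.0207,0,0],[0.0179,0.0207,0,0],[0.0179,0.0207,0,0]]], gripper=0.07)

```text
time: 18.32
ee_pos: [0.5686, -0.0874, 0.1856]
tcp_rot: [180.0, 0.0, 90.0]
wrist_force: [0.4, -2.0, -0.2]
opening: 0.0701
grasp_force: 0.0
```

Emit:
play_rows(steps=[[[0.0179,0.0207,0,0],[0.0179,0.0207,0,0],[0.0179,0.0207,0,0],[0.0179,0.0207,0,0],[0.0179,0.0207,0,0]]])

```text
time: 18.73
ee_pos: [0.672, 0.0022, 0.1854]
tcp_rot: [180.0, -0.0, 90.0]
wrist_force: [-0.2, -0.8, 0.8]
opening: 0.0698
grasp_force: 0.0
```

Emit:
play_rows(steps=[[[0,0,0,0],[0,0,0.02,0],[0,0,0.03,0],[0,0,0.03,0],[0,0,0.03,0]]])

```text
time: 19.15
ee_pos: [0.6711, 0.001, 0.0743]
tcp_rot: [180.0, 0.0, 90.0]
wrist_force: [-0.5, 0.3, -0.7]
opening: 0.07
grasp_force: 0.0
```

Emit:
play_rows(steps=[[[0,0,0.025,0],[0,0,0.015,0],[0,0,0.004,0],[0,0,0,0],[0,0,0,0]]])

```text
time: 19.57
ee_pos: [0.6716, 0.001, 0.0322]
tcp_rot: [179.9, 0.0, 90.0]
wrist_force: [0.4, -0.5, 0.5]
opening: 0.0698
grasp_force: 0.0
```

Emit:
play_rows(steps=[[[0,0,0,0],[0,0,0,0],[0,0,0,0],[0,0,0,0],[0,0,0,0]]], gripper=0.01, squeeze=25)

```text
time: 19.98
ee_pos: [0.6716, 0.0012, 0.0318]
tcp_rot: [179.9, 0.0, 90.0]
wrist_force: [-0.8, -1.0, 4.9]
opening: 0.0259
grasp_force: 24.3
```

Emit:
play_rows(steps=[[[0,0,0,0],[0,0,0,0],[0,0,0,0],[0,0,0,0],[0,0,0,0]]])

```text
time: 20.4
ee_pos: [0.6716, 0.0012, 0.0317]
tcp_rot: [179.9, -0.0, 90.0]
wrist_force: [-0.1, -0.1, 5.0]
opening: 0.0258
grasp_force: 24.3
```

Emit:
play_rows(steps=[[[0,0,-0.01,0],[0,0,-0.02,0],[0,0,-0.03,0],[0,0,-0.04,0],[0,0,-0.03,0]]])

```text
time: 20.82
ee_pos: [0.671, 0.0012, 0.1639]
tcp_rot: [179.9, -0.0, 90.0]
wrist_force: [0.7, -0.6, 1.1]
opening: 0.0259
grasp_force: 24.7
```

Emit:
play_rows(steps=[[[0.006,-0.012,0,0],[0.011,-0.022,0,0],[0.011,-0.022,0,0],[0.011,-0.022,0,0],[0.011,-0.022,0,0]]])

```text
time: 21.23
ee_pos: [0.57, 0.0515, 0.1611]
tcp_rot: [-180.0, -0.0, 90.0]
wrist_force: [0.6, -0.2, -0.0]
opening: 0.026
grasp_force: 24.7
```

Emit:
play_rows(steps=[[[0.011,-0.022,0,0],[0.011,-0.022,0,0],[0.011,-0.022,0,0],[0.011,-0.022,0,0],[0.011,-0.022,0,0]]])

```text
time: 21.65
ee_pos: [0.4599, 0.1065, 0.1612]
tcp_rot: [180.0, -0.0, 90.0]
wrist_force: [-0.5, -0.8, 0.2]
opening: 0.0262
grasp_force: 24.7
```

Emit:
play_rows(steps=[[[0.005,-0.01,0,0],[0,0,0,0],[0,0,0,0],[0,0,0,0],[0,0,0,0]]])

```text
time: 22.07
ee_pos: [0.452, 0.1108, 0.1607]
tcp_rot: [-180.0, 0.0, 90.0]
wrist_force: [0.4, -0.5, -0.0]
opening: 0.026
grasp_force: 24.7
```

Emit:
play_rows(steps=[[[0,0,0.03,0],[0,0,0.03,0],[0,0,0.03,0],[0,0,0.02,0],[0,0,0.01,0]]])

```text
time: 22.48
ee_pos: [0.4501, 0.1103, 0.0376]
tcp_rot: [-179.8, 0.1, 90.0]
wrist_force: [0.1, 0.2, -0.9]
opening: 0.0262
grasp_force: 24.8
```

Emit:
play_rows(steps=[[[0,0,0.003,0],[0,0,0.001,0],[0,0,0.001,0],[0,0,0.001,0],[0,0,0,0]]])

```text
time: 22.9
ee_pos: [0.4519, 0.1113, 0.0358]
tcp_rot: [179.9, -0.0, 90.0]
wrist_force: [0.6, 0.0, 0.8]
opening: 0.0265
grasp_force: 24.8
```

Emit:
play_rows(steps=[[[0,0,0.0005,0],[0,0,0.0005,0],[0,0,0,0],[0,0,0,0],[0,0,0,0]]])

```text
time: 23.32
ee_pos: [0.4516, 0.1113, 0.0347]
tcp_rot: [179.9, -0.0, 90.0]
wrist_force: [-1.0, 0.4, 5.4]
opening: 0.0265
grasp_force: 25.2
```

Emit:
play_rows(steps=[[[0,0,0,0],[0,0,0,0],[0,0,0,0],[0,0,0,0],[0,0,0,0]]], gripper=0.05)

```text
time: 23.73
ee_pos: [0.4511, 0.1111, 0.0337]
tcp_rot: [-180.0, 0.0, 90.0]
wrist_force: [-0.5, 0.9, -0.2]
opening: 0.05
grasp_force: 0.0
```

Emit:
play_rows(steps=[[[0,0,-0.01,0],[0,0,-0.02,0],[0,0,-0.04,0],[0,0,-0.04,0],[0,0,-0.04,0]]])

```text
time: 24.15
ee_pos: [0.4506, 0.111, 0.1861]
tcp_rot: [-180.0, 0.0, 90.0]
wrist_force: [1.4, -0.0, -0.4]
opening: 0.0504
grasp_force: 0.0
```

Emit:
play_rows(steps=[[[-0.028,0.0115,0,0],[-0.028,0.0115,0,0],[-0.028,0.0115,0,0],[-0.028,0.0115,0,0],[-0.028,0.0115,0,0]]], gripper=0.0854)

```text
time: 24.57
ee_pos: [0.509, -0.0302, 0.1848]
tcp_rot: [179.9, 0.0, 90.0]
wrist_force: [0.2, 0.7, -0.7]
opening: 0.0852
grasp_force: 0.0
```

Emit:
play_rows(steps=[[[-0.028,0.0115,0,0],[-0.028,0.0115,0,0],[-0.028,0.0115,0,0],[-0.028,0.0115,0,0],[-0.028,0.0115,0,0]]])

```text
time: 24.98
ee_pos: [0.5665, -0.1703, 0.1845]
tcp_rot: [180.0, 0.0, 90.0]
wrist_force: [1.3, 1.0, 0.8]
opening: 0.0854
grasp_force: 0.0
```

Emit:
play_rows(steps=[[[-0.028,0.0115,0,0],[-0.028,0.0115,0,0],[-0.028,0.0115,0,0],[-0.028,0.0115,0,0],[-0.028,0.0115,0,0]]])

```text
time: 25.4
ee_pos: [0.6239, -0.3103, 0.1845]
tcp_rot: [180.0, 0.0, 90.0]
wrist_force: [0.2, 1.1, 1.1]
opening: 0.0858
grasp_force: 0.0
```

Emit:
play_rows(steps=[[[0,0,0,0],[0,0,0.02,0],[0,0,0.02,0],[0,0,0.02,0],[0,0,0,0]]])

```text
time: 25.82
ee_pos: [0.6221, -0.308, 0.1197]
tcp_rot: [-179.7, -0.2, 90.0]
wrist_force: [-0.7, 0.6, -1.3]
opening: 0.0855
grasp_force: 0.0
```

```bash
python3 - <<'E'
from workcell import bot
import cv2
a=bot.camera("top")["img"];b=bot.camera("scene")["img"]
cv2.imwrite("pics/c4.png",cv2.hconcat([cv2.resize(a[150:310,170:450],None,fx=1.4,fy=2),cv2.resize(b[80:240,110:310],None,fx=2,fy=2)]))
print(bot.get_obs()["ee_pos"])
E
```

```text
[ 0.62329869 -0.30850232  0.12411572]
```

View pics/c4.png

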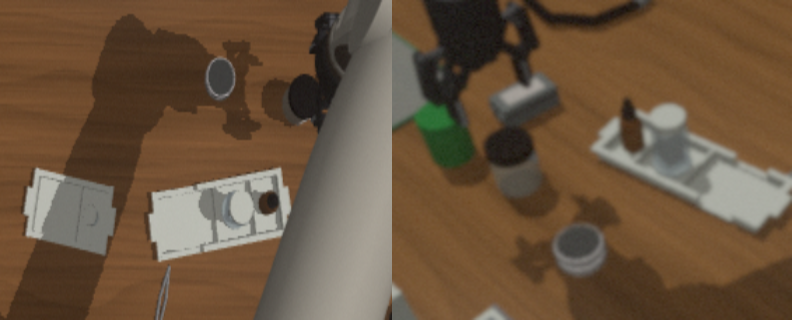

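The dropper, staining jar and vial all stand in their compartments, and the gripper is above the black-lidded jar. Descending.

Emit:
play_rows(steps=[[[0,0,0.02,0],[0,0,0.02,0],[0,0,0.02,0],[0,0,0.015,0],[0,0,0.0095,0]]])

```text
time: 26.33
ee_pos: [0.6239, -0.3088, 0.0396]
tcp_rot: [180.0, 0.0, 90.0]
wrist_force: [0.8, 0.2, 0.3]
opening: 0.0856
grasp_force: 0.0
```

Emit:
play_rows(steps=[[[0,0,0,0],[0,0,0,0],[0,0,0,0],[0,0,0,0],[0,0,0,0]]], gripper=0.045, squeeze=40)

```text
time: 26.75
ee_pos: [0.6245, -0.3093, 0.0413]
tcp_rot: [179.9, 0.1, 90.0]
wrist_force: [-0.3, 0.2, 7.1]
opening: 0.0604
grasp_force: 44.3
```

Emit:
play_rows(steps=[[[0,0,0,0],[0,0,0,0],[0,0,0,0],[0,0,0,0],[0,0,0,0]]])

```text
time: 27.17
ee_pos: [0.6245, -0.3092, 0.0412]
tcp_rot: [179.9, 0.1, 90.0]
wrist_force: [0.5, 0.0, 5.9]
opening: 0.0605
grasp_force: 44.3
```

Emit:
play_rows(steps=[[[0,0,-0.01,0],[0,0,-0.025,0],[0,0,-0.04,0],[0,0,-0.04,0],[0,0,-0.035,0]]])

```text
time: 27.58
ee_pos: [0.6233, -0.3086, 0.1925]
tcp_rot: [180.0, 0.0, 90.0]
wrist_force: [0.4, -0.9, -1.0]
opening: 0.0609
grasp_force: 44.1
```

Emit:
play_rows(steps=[[[0.0125,-0.0041,0,0],[0.0245,-0.0081,0,0],[0.0245,-0.0081,0,0],[0.0245,-0.0081,0,0],[0.0245,-0.0081,0,0]]])

```text
time: 28.0
ee_pos: [0.5865, -0.1973, 0.1898]
tcp_rot: [180.0, -0.0, 90.0]
wrist_force: [0.7, -0.4, -1.0]
opening: 0.0604
grasp_force: 44.2
```

Emit:
play_rows(steps=[[[0.0245,-0.0081,0,0],[0.0245,-0.0081,0,0],[0.0245,-0.0081,0,0],[0.0245,-0.0081,0,0],[0.0245,-0.0081,0,0]]])

```text
time: 28.42
ee_pos: [0.5459, -0.0747, 0.19]
tcp_rot: [180.0, -0.0, 90.0]
wrist_force: [-0.3, -0.2, -1.2]
opening: 0.0608
grasp_force: 44.2
```

Emit:
play_rows(steps=[[[0.0245,-0.0081,0,0],[0.0245,-0.0081,0,0],[0.0245,-0.0081,0,0],[0.0245,-0.0081,0,0],[0.0245,-0.0081,0,0]]])

```text
time: 28.83
ee_pos: [0.5055, 0.0477, 0.1901]
tcp_rot: [180.0, -0.0, 90.0]
wrist_force: [0.5, 0.2, -1.8]
opening: 0.0611
grasp_force: 44.2
```

Emit:
play_rows(steps=[[[0.0245,-0.0081,0,0],[0.0245,-0.0081,0,0],[0.0245,-0.0081,0,0],[0.0245,-0.0081,0,0],[0.0245,-0.0081,0,0]]])

```text
time: 29.25
ee_pos: [0.465, 0.1702, 0.1901]
tcp_rot: [180.0, -0.0, 90.0]
wrist_force: [0.1, 0.2, -1.5]
opening: 0.0608
grasp_force: 44.2
```

Emit:
play_rows(steps=[[[0.012,-0.004,0,0],[0,0,0,0],[0,0,0,0],[0,0,0,0],[0,0,0,0]]])

```text
time: 29.67
ee_pos: [0.4619, 0.1804, 0.1895]
tcp_rot: [180.0, 0.0, 89.9]
wrist_force: [-0.5, -0.6, -1.8]
opening: 0.0607
grasp_force: 44.2
```

Emit:
play_rows(steps=[[[0,0,0.03,0],[0,0,0.03,0],[0,0,0.03,0],[0,0,0.03,0],[0,0,0.02,0]]])

```text
time: 30.08
ee_pos: [0.4609, 0.1798, 0.0465]
tcp_rot: [-179.9, 0.1, 89.9]
wrist_force: [0.4, 0.2, -0.5]
opening: 0.0608
grasp_force: 44.2
```

Emit:
play_rows(steps=[[[0,0,0.003,0],[0,0,0.001,0],[0,0,0.001,0],[0,0,0,0],[0,0,0,0]]])

```text
time: 30.5
ee_pos: [0.4623, 0.1812, 0.0453]
tcp_rot: [179.9, -0.0, 90.0]
wrist_force: [0.5, 0.2, -1.7]
opening: 0.0606
grasp_force: 45.5
```

Emit:
play_rows(steps=[[[0,0,0.0005,0],[0,0,0.0005,0],[0,0,0.0005,0],[0,0,0,0],[0,0,0,0]]])

```text
time: 30.92
ee_pos: [0.4619, 0.1813, 0.0431]
tcp_rot: [180.0, -0.0, 90.0]
wrist_force: [-0.9, 0.0, 1.5]
opening: 0.0608
grasp_force: 45.7
```

Emit:
play_rows(steps=[[[0,0,0.0005,0],[0,0,0,0],[0,0,0,0],[0,0,0,0],[0,0,0,0]]])

```text
time: 31.33
ee_pos: [0.4619, 0.1814, 0.0431]
tcp_rot: [180.0, -0.0, 90.0]
wrist_force: [-1.4, 0.9, 6.3]
opening: 0.0607
grasp_force: 46.1
```

Emit:
play_rows(steps=[[[0,0,0,0],[0,0,0,0],[0,0,0,0],[0,0,0,0],[0,0,0,0]]], gripper=0.0854)

```text
time: 31.75
ee_pos: [0.4616, 0.1811, 0.0421]
tcp_rot: [-180.0, 0.0, 90.0]
wrist_force: [-1.0, -0.5, -0.6]
opening: 0.0854
grasp_force: 0.0
```

Emit:
play_rows(steps=[[[0,0,-0.01,0],[0,0,-0.02,0],[0,0,-0.04,0],[0,0,-0.04,0],[0,0,-0.04,0]]])

```text
time: 32.17
ee_pos: [0.4611, 0.1809, 0.1946]
tcp_rot: [-180.0, 0.0, 90.0]
wrist_force: [0.9, 0.9, 0.1]
opening: 0.0854
grasp_force: 0.0
```

Emit:
play_rows(steps=[[[-0.03,0.003,0,0],[-0.03,0.003,0,0],[-0.03,0.003,0,0],[-0.03,0.003,0,0],[-0.03,0.003,0,0]]])

```text
time: 32.58
ee_pos: [0.4766, 0.0299, 0.1933]
tcp_rot: [179.9, -0.0, 90.0]
wrist_force: [0.6, -1.0, 0.1]
opening: 0.085
grasp_force: 0.0
```

Emit:
play_rows(steps=[[[-0.03,0.003,0,0],[-0.03,0.003,0,0],[-0.03,0.003,0,0],[-0.03,0.003,0,0],[-0.03,0.003,0,0]]])

```text
time: 33.0
ee_pos: [0.4915, -0.1204, 0.1932]
tcp_rot: [180.0, 0.0, 90.0]
wrist_force: [1.3, 0.5, -0.4]
opening: 0.0857
grasp_force: 0.0
```

Emit:
play_rows(steps=[[[-0.03,0.003,0,0],[-0.03,0.003,0,0],[-0.03,0.003,0,0],[-0.03,0.003,0,0],[-0.03,0.003,0,0]]])

```text
time: 33.42
ee_pos: [0.5065, -0.2704, 0.1931]
tcp_rot: [180.0, 0.0, 90.0]
wrist_force: [0.1, -0.1, 0.5]
opening: 0.0852
grasp_force: 0.0
```

```bash
python3 - <<'E'
from workcell import bot
import cv2
from h import *
I=bot.camera("scene")["img"]; S=cv2.imread("pics/scene0.png")
cv2.imwrite("pics/c5.png",cv2.hconcat([cv2.resize(I[110:260,230:420],None,fx=2,fy=2),cv2.resize(S[100:160,140:215],None,fx=5,fy=5)]))
T=bot.camera("top")["img"]; print(bot.get_obs()["ee_pos"])
cv2.imwrite("pics/topbox.png",T)
# label corners, old scene image
for cam,J,w in(("scene",S,(155,115,200,140)),("top",cv2.imread("pics/top0.png"),(408,215,440,257))):
    h=cv2.cvtColor(J,cv2.COLOR_BGR2HSV); m=((h[...,2]>115)&(h[...,1]<60)).astype(np.uint8)
    c=blob(m,w)[1]; P=np.array([cast(cam,p[0],.034)[:2] for p in c],np.float32); print(cam,cv2.minAreaRect(P),len(P))
E
```

```text
[ 0.50648734 -0.27228491  0.19220058]
scene ((0.5216724276542664, -0.4197584390640259), (0.03295263648033142, 0.06161041930317879), 82.76055145263672) 45
top ((0.5228902697563171, -0.4189926087856293), (0.029864052310585976, 0.060621727257966995), 83.87741088867188) 59
```

View pics/c5.png

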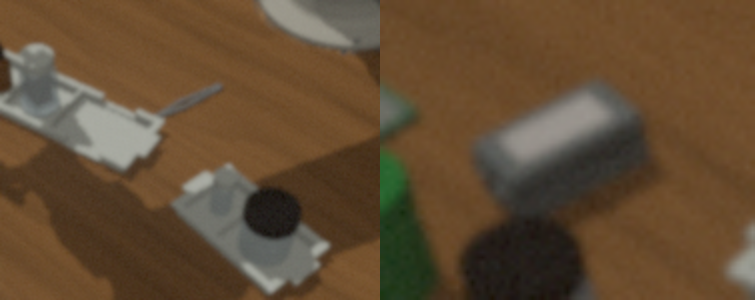

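The jar and vial stand in the short tray, and both views agree on the box: (0.522, -0.4195) at -6.5°.

Emit:
play_rows(steps=[[[-0.0295,0.0032,0,0],[-0.0295,0.0032,0,0],[-0.0295,0.0032,0,0],[-0.0295,0.0032,0,0],[-0.0295,0.0032,0,0]]])

```text
time: 33.93
ee_pos: [0.5228, -0.4171, 0.1931]
tcp_rot: [180.0, 0.0, 90.0]
wrist_force: [0.4, -0.2, 0.1]
opening: 0.0855
grasp_force: 0.0
```

Emit:
play_rows(steps=[[[0,0,0,0.1123],[0,0,0,0.1123],[0,0,0,0.1123],[0,0,0,0.1123],[0,0,0,0.1123]]])

```text
time: 34.35
ee_pos: [0.5228, -0.4158, 0.1929]
tcp_rot: [180.0, -0.0, 57.5]
wrist_force: [0.7, -0.0, 0.2]
opening: 0.0857
grasp_force: 0.0
```

Emit:
play_rows(steps=[[[0,0,0,0.1123],[0,0,0,0.1123],[0,0,0,0.1123],[0,0,0,0.1123],[0,0,0,0.1123]]])

```text
time: 34.77
ee_pos: [0.5228, -0.4156, 0.193]
tcp_rot: [-180.0, -0.0, 25.4]
wrist_force: [0.7, 0.2, 0.7]
opening: 0.0854
grasp_force: 0.0
```

Emit:
play_rows(steps=[[[0,0,0,0.1123],[0,0,0,0.1123],[0,0,0,0.1123],[0,0,0,0.1123],[0,0,0,0.1123]]])

```text
time: 35.18
ee_pos: [0.5228, -0.4156, 0.193]
tcp_rot: [-180.0, -0.0, -6.8]
wrist_force: [-0.2, -0.5, -0.4]
opening: 0.0851
grasp_force: 0.0
```

Emit:
play_rows(steps=[[[0,0,0,0],[0,0,0,0],[0,0,0,0],[0,0,0,0],[0,0,0,0]]])

```text
time: 35.6
ee_pos: [0.5227, -0.4162, 0.1924]
tcp_rot: [-180.0, 0.0, -6.4]
wrist_force: [-0.6, -0.7, 0.0]
opening: 0.0854
grasp_force: 0.0
```

Emit:
play_rows(steps=[[[0,0.0033,0,0],[0,0,0.02,0],[0,0,0.04,0],[0,0,0.04,0],[0,0,0.03,0]]])

```text
time: 36.02
ee_pos: [0.5215, -0.4193, 0.0592]
tcp_rot: [-179.9, 0.1, -6.5]
wrist_force: [-0.3, 0.7, -0.4]
opening: 0.0853
grasp_force: 0.0
```

Emit:
play_rows(steps=[[[0,0,0.02,0],[0,0,0.015,0],[0,0,0.012,0],[0,0,0.007,0],[0,0,0.004,0]]])

```text
time: 36.43
ee_pos: [0.5221, -0.4197, 0.0036]
tcp_rot: [-180.0, 0.0, -6.5]
wrist_force: [-0.6, 0.4, -0.3]
opening: 0.0853
grasp_force: 0.0
```

Emit:
play_rows(steps=[[[0,0,0,0],[0,0,0,0],[0,0,0,0],[0,0,0,0],[0,0,0,0]]], gripper=0.03, squeeze=30)

```text
time: 36.85
ee_pos: [0.5229, -0.4201, 0.0056]
tcp_rot: [179.9, -0.1, -6.5]
wrist_force: [0.0, -0.6, 3.8]
opening: 0.0455
grasp_force: 32.4
```

Emit:
play_rows(steps=[[[0,0,0,0],[0,0,0,0],[0,0,0,0],[0,0,0,0],[0,0,0,0]]])

```text
time: 37.27
ee_pos: [0.5229, -0.4201, 0.0056]
tcp_rot: [179.9, -0.1, -6.5]
wrist_force: [-0.3, -0.3, 6.7]
opening: 0.0453
grasp_force: 32.6
```

Emit:
play_rows(steps=[[[0,0,-0.01,0],[0,0,-0.03,0],[0,0,-0.04,0],[0,0,-0.04,0],[0,0,-0.04,0]]])

```text
time: 37.68
ee_pos: [0.5217, -0.4192, 0.1664]
tcp_rot: [-180.0, 0.0, -6.5]
wrist_force: [0.8, -0.4, -0.7]
opening: 0.0458
grasp_force: 31.8
```

Emit:
play_rows(steps=[[[0,0,0,-0.1225],[0,0,0,-0.1225],[0,0,0,-0.1225],[0,0,0,-0.1225],[0,0,0,-0.1225]]])

```text
time: 38.1
ee_pos: [0.5222, -0.4194, 0.1648]
tcp_rot: [-180.0, 0.0, 28.9]
wrist_force: [0.2, -0.8, -2.3]
opening: 0.0458
grasp_force: 31.8
```

Emit:
play_rows(steps=[[[0,0,0,-0.1225],[0,0,0,-0.1225],[0,0,0,-0.1225],[0,0,0,-0.1225],[0,0,0,-0.1225]]])

```text
time: 38.52
ee_pos: [0.5221, -0.4195, 0.1647]
tcp_rot: [-180.0, -0.0, 64.0]
wrist_force: [0.6, 0.5, -2.1]
opening: 0.0455
grasp_force: 31.8
```

Emit:
play_rows(steps=[[[0,0,0,-0.1225],[0,0,0,-0.1225],[0,0,0,-0.1225],[0,0,0,-0.1225],[0,0,0,-0.1225]]])

```text
time: 38.93
ee_pos: [0.5221, -0.4194, 0.1647]
tcp_rot: [-180.0, -0.0, 99.1]
wrist_force: [-0.5, 0.3, -0.6]
opening: 0.0456
grasp_force: 31.8
```

Emit:
play_rows(steps=[[[0.011,-0.0007,0,0],[0.023,-0.0014,0,0],[0.023,-0.0014,0,0],[0.023,-0.0014,0,0],[0.023,-0.0014,0,0]]])

```text
time: 39.35
ee_pos: [0.4998, -0.3177, 0.1646]
tcp_rot: [-180.0, -0.0, 98.8]
wrist_force: [-0.1, 0.4, -1.1]
opening: 0.0456
grasp_force: 31.8
```

Emit:
play_rows(steps=[[[0.023,-0.0014,0,0],[0.023,-0.0014,0,0],[0.023,-0.0014,0,0],[0.023,-0.0014,0,0],[0.023,-0.0014,0,0]]])

```text
time: 39.77
ee_pos: [0.4754, -0.2051, 0.1648]
tcp_rot: [180.0, 0.0, 98.8]
wrist_force: [0.5, 0.0, -1.2]
opening: 0.0456
grasp_force: 31.8
```

Emit:
play_rows(steps=[[[0.023,-0.0014,0,0],[0.023,-0.0014,0,0],[0.023,-0.0014,0,0],[0.023,-0.0014,0,0],[0.023,-0.0014,0,0]]])

```text
time: 40.18
ee_pos: [0.4509, -0.0925, 0.1649]
tcp_rot: [180.0, 0.0, 98.8]
wrist_force: [0.3, 0.7, -1.3]
opening: 0.0457
grasp_force: 31.8
```

Emit:
play_rows(steps=[[[0.013,0,0,0],[0,0,0,0],[0,0,0,0],[0,0,0,0],[0,0,0,0]]])

```text
time: 40.6
ee_pos: [0.4496, -0.0814, 0.1644]
tcp_rot: [-180.0, 0.0, 98.7]
wrist_force: [0.1, 0.1, -0.7]
opening: 0.0455
grasp_force: 31.8
```

```bash
python3 - <<'E'
from workcell import bot
import cv2
a=bot.camera("top")["img"];b=bot.camera("scene")["img"]
cv2.imwrite("pics/c6.png",cv2.hconcat([cv2.resize(a[190:320,220:420],None,fx=2,fy=2),cv2.resize(b[100:230,170:370],None,fx=2,fy=2)]))
o=bot.get_obs();print(o["ee_pos"],o["tcp_rot"],o["opening"])
E
```

```text
[ 0.44951123 -0.08142327  0.16420836] [-1.79981986e+02 -6.22560729e-04  9.87073627e+01] 0.045463184219234516
```

View pics/c6.png

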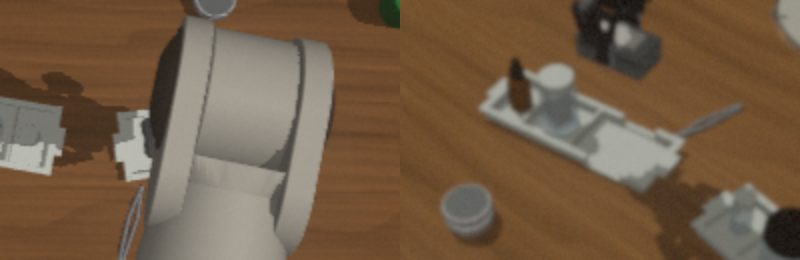

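The box is held level, along the tray, above the longest compartment. Lowering.

Emit:
play_rows(steps=[[[0,0,0.02,0],[0,0,0.04,0],[0,0,0.04,0],[0,0,0.025,0],[0,0,0.01,0]]])

```text
time: 41.12
ee_pos: [0.4471, -0.0808, 0.0252]
tcp_rot: [-179.7, -0.1, 98.7]
wrist_force: [0.0, -0.3, -0.4]
opening: 0.0458
grasp_force: 31.7
```

Emit:
play_rows(steps=[[[0,0,0.008,0],[0,0,0.005,0],[0,0,0.003,0],[0,0,0.002,0],[0,0,0.001,0]]])

```text
time: 41.53
ee_pos: [0.4502, -0.0809, 0.0112]
tcp_rot: [179.9, 0.0, 98.8]
wrist_force: [0.5, -0.4, -1.0]
opening: 0.0454
grasp_force: 31.7
```

Emit:
play_rows(steps=[[[0,0,0.001,0],[0,0,0.0005,0],[0,0,0,0],[0,0,0,0],[0,0,0,0]]])

```text
time: 41.95
ee_pos: [0.4496, -0.0808, 0.009]
tcp_rot: [180.0, 0.0, 98.8]
wrist_force: [-0.7, 0.2, -0.7]
opening: 0.0456
grasp_force: 31.7
```

Emit:
play_rows(steps=[[[0,0,0.0005,0],[0,0,0.0005,0],[0,0,0,0],[0,0,0,0],[0,0,0,0]]])

```text
time: 42.37
ee_pos: [0.4496, -0.0808, 0.0085]
tcp_rot: [180.0, 0.0, 98.8]
wrist_force: [-2.9, 0.6, 6.4]
opening: 0.0457
grasp_force: 32.6
```

Emit:
play_rows(steps=[[[0,0,0.0005,0],[0,0,0,0],[0,0,0,0],[0,0,0,0],[0,0,0,0]]])

```text
time: 42.78
ee_pos: [0.4497, -0.0808, 0.0085]
tcp_rot: [180.0, 0.0, 98.8]
wrist_force: [-5.4, 2.1, 11.6]
opening: 0.0458
grasp_force: 33.3
```

Emit:
play_rows(steps=[[[0,0,0,0],[0,0,0,0],[0,0,0,0],[0,0,0,0],[0,0,0,0]]], gripper=0.06)

```text
time: 43.2
ee_pos: [0.4494, -0.0807, 0.0071]
tcp_rot: [-180.0, -0.0, 98.8]
wrist_force: [0.1, 0.1, 0.2]
opening: 0.06
grasp_force: 0.0
```

Emit:
play_rows(steps=[[[0,0,-0.01,0],[0,0,-0.02,0],[0,0,-0.04,0],[0,0,-0.04,0],[0,0,-0.04,0]]])

```text
time: 43.62
ee_pos: [0.4489, -0.0807, 0.1596]
tcp_rot: [-180.0, -0.0, 98.8]
wrist_force: [0.9, -0.4, 0.5]
opening: 0.0598
grasp_force: 0.0
```

Emit:
play_rows(steps=[[[0,0,-0.03,0],[0,0,-0.03,0],[0,-0.03,0,0],[0,-0.04,0,0],[0,-0.03,0,0]]])

```text
time: 44.03
ee_pos: [0.349, -0.096, 0.2183]
tcp_rot: [180.0, 0.0, 98.8]
wrist_force: [-0.2, -0.5, 1.3]
opening: 0.06
grasp_force: 0.0
```

```bash
python3 - <<'E'
from workcell import bot
import cv2
a=bot.camera("top")["img"];b=bot.camera("scene")["img"]
cv2.imwrite("pics/c7.png",cv2.vconcat([cv2.resize(a[150:290,110:440],None,fx=2,fy=2),cv2.resize(b[110:250,150:480],None,fx=2,fy=2)]))
print(bot.get_obs()["ee_pos"])
E
```

```text
[ 0.34785485 -0.09623687  0.21900067]
```

View pics/c7.png

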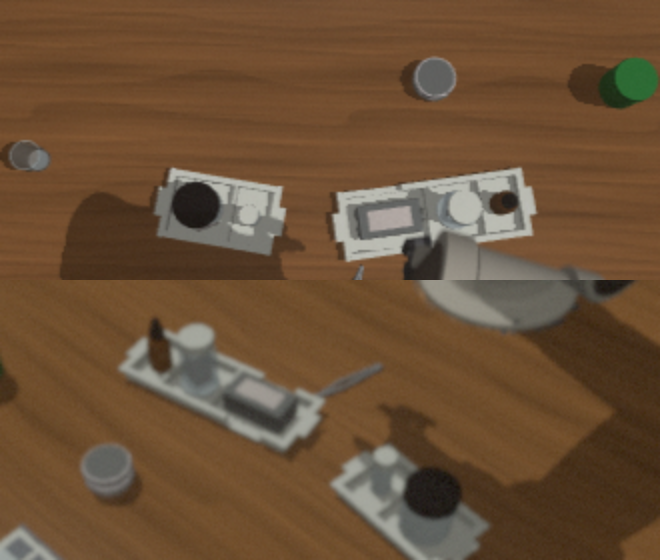

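All five things stand upright in their own compartments, and the beaker, dishes and green jar look unmoved.

```bash
python3 -c "
from workcell import bot
print(bot.job_done())"
```

```text
the job is handed in; nothing more can be done
None
```

Both kits are made up and the job is handed in: the last pictures show all five things upright in their own compartments and the beaker and petri dishes apparently unmoved; no verdict came back.

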